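Post a worn bearing through the flap of the scrap box

ROBOT

A 7-joint arm with a two-finger parallel gripper is mounted at the origin on a cart in front of the work surface, level with it; the furniture and walls round the work are solid. World frame = base frame: x ahead of the robot, y to its left, z up, the work surface at z = 0. Lengths are in m, angles in degrees, forces in N, time in s.
With the tool pointing down it reaches from about 0.425 to 0.875 m from the base axis. Payload 4.7 kg.
Tool frame: the origin (TCP) lies between the finger pads; the fingertips stand 17 mm ahead of it and the grasp point (between the pads) lies 2 mm behind it; z points along the fingers, y is the line along which they close (so a half turn about z gives the same grasp; the last joint's range is limited). The gripper opens to 87 mm and grips with 3 to 60 N. Pads are 19 mm wide; open, the fingers measure 117 mm over their backs; the gripper's body (75 mm by 190 mm) begins 51 mm behind the grasp point.
Start: joints at [64.12, 18.392, -4.016, 83.108, 1.295, 78.541, -3.26], TCP at [0.292, -0.581, 0.24] pointing down, gripper open.
Joint ranges: [-163.93, 163.93], [-17.29, 119.83], [-79.2, 71.16], [3.27, 140.29], [-89.18, 269.18], [5.43, 117.66], [-154.24, 154.24]. Speed limits (degrees/s): [147.25, 147.25, 180, 180, 180, 180, 180].

INTERFACE

Orientations are given as [roll, pitch, yaw] about the fixed x, y, z axes, in that order (R = Rz(yaw) Ry(pitch) Rx(roll)).
In Python, from cell import env, cams gives the robot as it stands.
- The arm moves only by the shell command python3 -m pendant 'ROWS' [FORCE]. ROWS is JSON, a list of rows, each an object of numbers: "tx", "ty", "tz": the shift along the tool's x, y, z each as a share of 0.05 m, from -1 to 1; "spin": the turn about the tool's z as a share of 4 degrees, from -1 to 1; "claw": the closure, from 0 (fully open) to 1 (shut). A call has 1 to 10 rows; each row shifts and turns the commanded pose from where the row before left it, along the tool's axes as they then stand; what a row does not reach is not made up. A row lasts 1/8 s, in which the tool goes at most 62.5 mm and 10.7 degrees, less where a joint would pass 70% of its speed; a pose out of reach is approached as far as the arm can. A call with a number of a shift or a turn outside -1 to 1 is refused whole. A call with a gripper value outside its range is refused whole. The fingers move at their own pace and stop on an object; FORCE is the grip in N (left out, the last holds). Time passes only in rows, so rows that do not move let the fingers close. It gives the time, the measured TCP pose, the force, the opening and the grip force at its end, in the units of the state.
- env.get_obs(): the state, without advancing time (a new reading comes with each control period).
- cams.read_camera(name): name is "scene" or "top" or "wrist"; returns the picture (400x640x3 uint8, red, green, blue); there is no depth.
- cams.camera_info(name): a dict with "fx", "fy", "cx", "cy" (pixels), "rvec" (rotation vector, rad) and "tvec" (3), from world to camera coordinates, as OpenCV has them. Camera axes: x right, y down, z forward; pixel columns grow to the right and rows downward; lengths in m; the calibration is good to about 2 mm. A picture is of the moment at which its call begins: read the wrist's pose just before it. camera_info takes no time and is no camera call; for the wrist camera it gives the pose at the moment of the call.
- env.sign_off(): hands the job in; it is judged then, once.
The state is a dict: "time_s": time; "qpos": joint angles; "joint_velocities": joint speeds; "effort": joint torques, N m; "tool_pos": TCP position; "tool_rot": TCP orientation; "force": force on the tool from outside, world axes, zero at the start; "wrist_torque": the same for the moment, N m; "grip_width": finger opening in m; "grasp_force": force on a finger pad.
Only numpy, scipy, OpenCV 4.12 (cv2) and the standard library are available. Lean on these libraries where they do the work, as an engineer would, in place of code of your own. Each camera call takes 0.05 s, during which the arm holds its last target. There are 200 camera calls.

TASK

Post the worn ball bearing into the yellow scrap box without gripping or lifting it: push it along the rails up to the red spring flap, press the flap down open with one finger and hold it open while the other finger pushes the bearing off the rails so that it drops inside. Do not slide the bearing out onto the closed flap, leave the things around the box where they are, and finish with the flap sprung shut again.

Things in the scene. Friction and masses are not known exactly. Their poses are not given: they have to be found in the camera images.
- drop_box: Fixed yellow sheet-metal box, 320 mm long (its x, -180 to 140 mm), 112 mm wide (y). Origin on the bench below the end of the rails, where the flap begins; x points along the rails towards the flap, z up. Side walls (inner faces at |y| = 50 mm) rise to z = 192 mm beside rails and flap. The front end has a pick-out window over a 50 mm lip; the inner floor is at z = 10 mm.
- lip (a point): End of the rails, on the centre line, level with the rail tops (box x = 0, y = 0, z = 180 mm); axes as the box. Steel rails, box x = -180 to 0, |y| = 17 to 50 mm, carry the bearing; guide strips 12 mm high (inner faces |y| = 31 mm) keep it centred. Between the rails an open slot 34 mm wide, x = -176 mm to the flap, empty down to the floor: a fingertip can run in it below the rail tops.
- flap (a joint): Red steel flap, 120 mm long (box x = 0 to 120 mm), 96 mm wide, hinged at its far end at rail height; free edge next to the rails. 0 = shut, flush with the rail tops; grows as it is pressed down into the box, to 1.2 rad. A spring shuts it: about 0.16 N m at 0, some 0.14 N m more per rad; shut, it carries the bearing. Behind it a fixed strip, x = 126 to 140 mm.
- flap_edge (a point): Middle of the flap's free edge, on its top side (moves with the flap).
- bearing: Worn steel ball bearing (a flat ring) lying flat on the rails across the slot, between the guide strips; 53 mm across, 16 mm thick, 0.07 to 0.14 kg. Origin at the centre of its underside. It starts with its origin 60 to 100 mm before the lip.
- padlock: Bystander: brass padlock lying beside the box, 75 mm long (its x), 45 mm wide, 20 mm high, origin under its centre.
- screwdriver_blue: Bystander: blue screwdriver lying beside the box, 165 mm long (its y), 23 mm wide, 26 mm high, origin under its centre.
- jar_nails: Bystander: glass jar of nails with red lid standing beside the box, 60 mm across, 76 mm high, origin under its centre.
There are look-alikes about, which are no part of the job. Of the things that look like the bearing, the middle-sized one is meant.

How it is judged (in metres and radians):
On the way, in this order (a step that is already met when the one before it is completed fails the run):
1. the flap is pressed open (over 0.25 rad) while the bearing is still on the rails (value of joint flap above 0.25 rad and x of bearing in the frame of drop_box below 0.005 m and z of bearing in the frame of drop_box above 0.17 m), for 0.1 s.
2. the bearing has dropped into the box (z of bearing in the frame of drop_box below 0.1 m and x of bearing in the frame of drop_box between -0.18 and 0.14 m), for 0.1 s.
At the end, for the whole second after the job is handed in: The bearing lies at rest inside the box (within its walls, its origin less than 100 mm above the bench) and the flap is shut (under 0.08 rad) (all of step 2 and y of bearing in the frame of drop_box between -0.056 and 0.056 m and linear speed of bearing below 0.03 m/s and value of joint flap below 0.08 rad); the robot touches nothing.
It fails at once if the bearing is lifted more than 20 mm off the rails (z of bearing in the frame of drop_box above 0.2 m).
It fails at once if the bearing is slid out onto the closed flap (centre over 12 mm past the lip, at rail height, flap open less than 0.2 rad) (x of bearing in the frame of drop_box above 0.012 m and z of bearing in the frame of drop_box above 0.17 m and value of joint flap below 0.2 rad).
It fails at once if a bystander is moved more than 30 mm (distance of any of padlock, screwdriver_blue, jar_nails from where it was at the start of the episode above 0.03 m).
It also fails if it takes over 32 s, if anything falls off the work surface, if the arm or the gripper's body presses on something with over 40 N, if the wrist force passes 120 N, or if a joint passes its speed limit or range.

## Working session

There is one attempt and no reset: what is moved stays moved. The work goes in short steps, Python scripts to look and compute and a shell command to move; the robot and the scene stay as the last step left them, time stands still between calls to the robot, and variables do not carry over. Pictures are saved under pics/ and viewed, at most 10 in all, crops included, and the job is handed in when it is done.

```bash
ls; mkdir -p pics; python3 - <<'E'
from cell import env,cams
import cv2
o=env.get_obs();print(o)
for n in("scene","top"):
    im=cams.read_camera(n);cv2.imwrite(f"pics/{n}0.png",im[:,:,::-1]);print(n,cams.camera_info(n))
E
```

```text
pics
{'time_s': 0.0, 'qpos': array([64.11900728, 18.4383305 , -4.01520049, 83.17416468,  1.29552509,
       78.54051141, -3.25984078]), 'joint_velocities': array([-0.07416841,  0.0194281 ,  0.09284838, -0.00335005, -0.00764949,
        0.04957863, -0.02186077]), 'effort': array([-4.44849156e-04, -4.91285205e+01, -4.04353375e-01, -3.12534142e+01,
       -6.40333747e-02,  4.37283854e-02,  1.66683817e-04]), 'tool_pos': array([ 0.29166357, -0.58031389,  0.23847616]), 'tool_rot': array([-1.79892263e+02,  6.33730732e-03,  2.66906819e+01]), 'force': array([ 0.08651798, -0.71272382, -0.23904785]), 'wrist_torque': array([ 0.0103035 , -0.01485598, -0.03638556]), 'grasp_force': 0.0, 'grip_width': 0.08672635038797455}
scene {'fx': 434.27624298547573, 'fy': 434.27624298547573, 'cx': 318.16311924412497, 'cy': 203.26388204330055, 'rvec': array([ 1.31317435, -1.86952572,  1.1098109 ]), 'tvec': array([0.24323534, 0.35374703, 0.53469941])}
top {'fx': 498.8718713302926, 'fy': 498.8718713302926, 'cx': 310.48283176758855, 'cy': 195.9774557057467, 'rvec': array([ 2.13794469, -2.17298122,  0.13561369]), 'tvec': array([0.06329739, 0.58473818, 1.14974011])}
```

View pics/scene0.png

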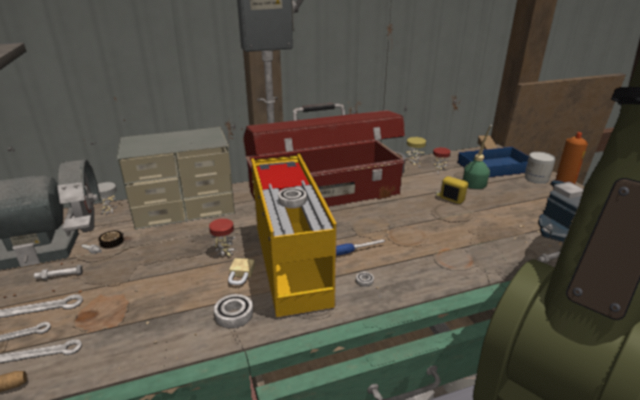

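View pics/top0.png

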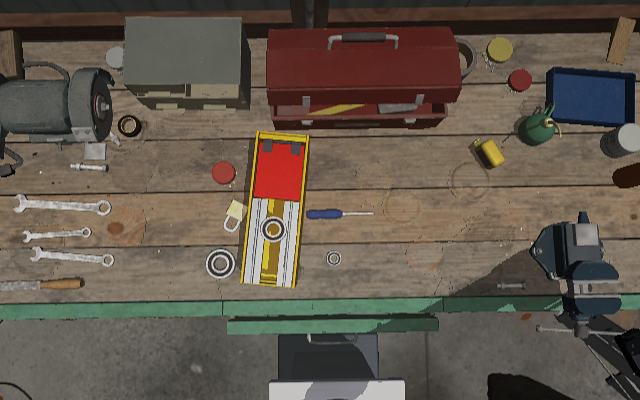

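The top view shows the yellow box with corners at about (258,131), (310,135), (296,287) and (241,283). The red flap is at its far end, and the bearing on the rails is at (273,229). In the scene view the bearing is at (292,196) and the flap at about (283,177). The rings at (220,263) and (333,258) in the top view are look-alikes on the bench.

```bash
cat > h.py <<'E'
import cv2,numpy as np
from cell import cams
def cam(n):
    c=cams.camera_info(n);R=cv2.Rodrigues(np.array(c["rvec"]))[0];t=np.array(c["tvec"])
    return np.array([[c["fx"],0,c["cx"]],[0,c["fy"],c["cy"]],[0,0,1]]),R,t
def ray(n,p):
    K,R,t=cam(n);return -R.T@t,R.T@np.linalg.solve(K,[p[0],p[1],1])
def plane(n,p,z):
    c,d=ray(n,p);return c+d*(z-c[2])/d[2]
def tri(p,q,a="top",b="scene"):
    P=[K@np.c_[R,t] for K,R,t in(cam(a),cam(b))]
    X=cv2.triangulatePoints(P[0],P[1],np.float64(p),np.float64(q)).ravel();return X[:3]/X[3]
def proj(n,X):
    K,R,t=cam(n);v=K@(R@np.array(X)+t);return v[:2]/v[2]
def quad(m):
    c=max(cv2.findContours(m,cv2.RETR_EXTERNAL,cv2.CHAIN_APPROX_NONE)[0],key=cv2.contourArea)
    return c,cv2.boxPoints(cv2.minAreaRect(c))
E
python3 - <<'E'
from h import *
np.set_printoptions(precision=4,suppress=True)
for n,roi in(("top",(236,120,80,175)),("scene",(245,150,95,165))):
    im=cv2.imread(f"pics/{n}0.png");x,y,w,h=roi
    hsv=cv2.cvtColor(im,cv2.COLOR_BGR2HSV);M=np.zeros(im.shape[:2],np.uint8);M[y:y+h,x:x+w]=255
    red=(cv2.inRange(hsv,(0,200,120),(6,255,255)))&M
    yel=cv2.inRange(hsv,(18,150,60),(32,255,255))&M
    for nm,m in(("red",red),("yel",yel)):
        c,q=quad(m);print(n,nm,cv2.contourArea(c),q.tolist(),"poly",cv2.approxPolyDP(cv2.convexHull(c),3,True).squeeze().tolist())
        if n=="top":print([plane("top",p,.18 if nm=="red" else .192)[:2].round(4).tolist() for p in q])
crop=lambda n,x,y,w,h,s:cv2.resize(cv2.imread(f"pics/{n}0.png")[y:y+h,x:x+w],None,fx=s,fy=s,interpolation=cv2.INTER_CUBIC)
cv2.imwrite("pics/c0.png",np.hstack([crop("top",235,125,80,120,5),crop("scene",250,150,80,120,5)]))
E
```

```text
top red 2173.5 [[253.5901641845703, 196.50820922851562], [258.6229248046875, 141.14755249023438], [303.97540283203125, 145.2705078125], [298.942626953125, 200.63116455078125]] poly [[260, 142], [303, 146], [298, 200], [254, 196]]
[[0.5683, 0.1727], [0.6865, 0.1619], [0.676, 0.0658], [0.5581, 0.078]]
top yel 1025.5 [[239.26953125, 282.9206237792969], [255.962646484375, 129.34378051757812], [311.86737060546875, 135.42037963867188], [295.17425537109375, 288.9972229003906]] poly [[257, 130], [308, 135], [305, 197], [293, 288], [240, 283]]
[[0.3911, 0.2006], [0.7091, 0.1661], [0.694, 0.0488], [0.3772, 0.0877]]
scene red 741.0 [[257.69549560546875, 167.03121948242188], [305.85552978515625, 162.09173583984375], [308.13531494140625, 184.3194580078125], [259.97528076171875, 189.25894165039062]] poly [[308, 183], [263, 187], [258, 167], [298, 163]]
scene yel 10242.0 [[249.6249542236328, 159.14947509765625], [327.3587341308594, 150.70016479492188], [344.48858642578125, 308.29473876953125], [266.7547912597656, 316.7440490722656]] poly [[300, 154], [335, 221], [334, 304], [276, 314], [257, 227], [251, 159]]
```

View pics/c0.png

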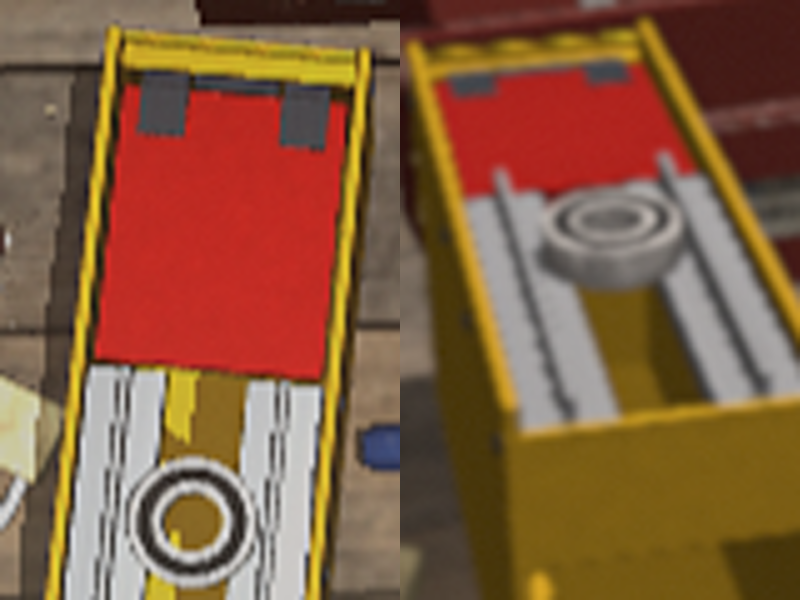

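The crop shows the lip running from top pixel (253.6,197) to (299.4,201), with the bearing's top ring centred at (273.6,229). In the scene view that ring is centred at (292.4,194.6).

```bash
python3 - <<'E'
from h import *
np.set_printoptions(precision=4,suppress=True)
print("bearing tri",tri((273.6,229),(292.4,194.6)),"plane",plane("top",(273.6,229),.196))
# lip corners in scene crop: left (465,195)->, right (697,175)
L=tri((253.6,197.3),(263.2,189));Rr=tri((299.4,201.2),(309.4,185));print("lip tri",L,Rr)
l=plane("top",(253.6,197.3),.18);r=plane("top",(299.4,201.2),.18);m=(l+r)/2
Y=np.array([[.3911,.2006],[.7091,.1661],[.694,.0488],[.3772,.0877]])
d=Y[1]+Y[2]-Y[0]-Y[3];a=np.arctan2(d[1],d[0]);print("lip",m,"phi rim",np.degrees(a))
F=np.array([[.5683,.1727],[.6865,.1619],[.676,.0658],[.5581,.078]]);f=F[1]+F[2]-F[0]-F[3];print("phi flap",np.degrees(np.arctan2(f[1],f[0])))
c=Y.mean(0);u=np.array([np.cos(a),np.sin(a)]);print("origin from rim",c+.02*u,"centre",c)
from cell import env;o=env.get_obs();print(o["tool_pos"],o["tool_rot"])
E
```

```text
bearing tri [0.499  0.1305 0.1915] plane [0.4988 0.1302 0.196 ]
lip tri [0.5666 0.1723 0.1789] [0.5574 0.0772 0.1759]
lip [0.5618 0.1249 0.18  ] phi rim -6.595647681407169
phi flap -5.563989323619807
origin from rim [0.5627 0.1235] centre [0.5429 0.1258]
[ 0.2917 -0.5804  0.2386] [-179.9034    0.0063   26.6896]
```

```bash
python3 -m pendant '[{"tz":-0.6,"spin":-1},{"tz":-0.6,"spin":-1},{"spin":-1},{"spin":-1},{"spin":-1},{"spin":-1},{"spin":-1},{"spin":-1},{"spin":-1},{"spin":-1}]'; python3 -m pendant '[{"spin":-1},{"spin":-1},{"spin":-1},{"spin":-1},{"spin":-0.27},{}]'
```

```text
invalid input at $[0]: expected keys tx, ty, tz, spin, claw
invalid input at $[0]: expected keys tx, ty, tz, spin, claw
```

```bash
python3 -m pendant '[{"tx":0,"ty":0,"tz":-0.6,"spin":-1,"claw":0},{"tx":0,"ty":0,"tz":-0.6,"spin":-1,"claw":0},{"tx":0,"ty":0,"tz":0,"spin":-1,"claw":0},{"tx":0,"ty":0,"tz":0,"spin":-1,"claw":0},{"tx":0,"ty":0,"tz":0,"spin":-1,"claw":0},{"tx":0,"ty":0,"tz":0,"spin":-1,"claw":0},{"tx":0,"ty":0,"tz":0,"spin":-1,"claw":0},{"tx":0,"ty":0,"tz":0,"spin":-1,"claw":0},{"tx":0,"ty":0,"tz":0,"spin":-1,"claw":0},{"tx":0,"ty":0,"tz":0,"spin":-1,"claw":0}]'; python3 -m pendant '[{"tx":0,"ty":0,"tz":0,"spin":-1,"claw":0},{"tx":0,"ty":0,"tz":0,"spin":-1,"claw":0},{"tx":0,"ty":0,"tz":0,"spin":-1,"claw":0},{"tx":0,"ty":0,"tz":0,"spin":-1,"claw":0},{"tx":0,"ty":0,"tz":0,"spin":-0.27,"claw":0},{"tx":0,"ty":0,"tz":0,"spin":0,"claw":0}]'
python3 -c "
from cell import env;print(env.get_obs()['qpos'])"
```

```text
time_s: 1.35
tool_pos: [0.2918, -0.5805, 0.2989]
tool_rot: [-179.9, -0.0, 66.8]
force: [0.5, 0.1, 0.4]
grip_width: 0.0868
grasp_force: 0.0
time_s: 2.1
tool_pos: [0.2918, -0.5807, 0.2992]
tool_rot: [-180.0, -0.0, 83.7]
force: [0.3, -0.2, -1.2]
grip_width: 0.0871
grasp_force: 0.0
[ 69.3941605   17.68864937 -10.95114158  77.50052773   3.32033271
  85.15164525  52.38415172]
```

```bash
python3 -m pendant '[{"tx":0.91,"ty":0.17,"tz":0,"spin":0,"claw":0},{"tx":0.91,"ty":0.17,"tz":0,"spin":0,"claw":0},{"tx":0.91,"ty":0.17,"tz":0,"spin":0,"claw":0},{"tx":0.91,"ty":0.17,"tz":0,"spin":0,"claw":0},{"tx":0.91,"ty":0.17,"tz":0,"spin":0,"claw":0},{"tx":0.91,"ty":0.17,"tz":0,"spin":0,"claw":0},{"tx":0.91,"ty":0.17,"tz":0,"spin":0,"claw":0},{"tx":0.91,"ty":0.17,"tz":0,"spin":0,"claw":0}]'; python3 -m pendant '[{"tx":0.91,"ty":0.17,"tz":0,"spin":0,"claw":0},{"tx":0.91,"ty":0.17,"tz":0,"spin":0,"claw":0},{"tx":0.91,"ty":0.17,"tz":0,"spin":0,"claw":0},{"tx":0.91,"ty":0.17,"tz":0,"spin":0,"claw":0},{"tx":0.91,"ty":0.17,"tz":0,"spin":0,"claw":0},{"tx":0.91,"ty":0.17,"tz":0,"spin":0,"claw":0},{"tx":0.91,"ty":0.17,"tz":0,"spin":0,"claw":0},{"tx":0.91,"ty":0.17,"tz":0,"spin":0,"claw":0},{"tx":0,"ty":0,"tz":0,"spin":0,"claw":0}]'
python3 - <<'E'
from h import *
from cell import env
o=env.get_obs();print(o['qpos'],o['tool_pos'],o['tool_rot'])
im=cams.read_camera("wrist");cv2.imwrite("pics/w1.png",im[:,:,::-1])
for s in(-.18,-.063,0,.12):
    p=np.array([.562,.1242,.18])+s*np.array([.994,-.109,0]);print(s,proj("wrist",p))
E
```

```text
time_s: 3.1
tool_pos: [0.3993, -0.2247, 0.2997]
tool_rot: [180.0, 0.0, 83.7]
force: [1.0, -0.4, -0.2]
grip_width: 0.0872
grasp_force: 0.0
time_s: 4.22
tool_pos: [0.5058, 0.1327, 0.2996]
tool_rot: [-180.0, -0.2, 84.2]
force: [0.0, 0.4, 0.8]
grip_width: 0.087
grasp_force: 0.0
[ 33.69483763   4.9272685  -53.66989374  94.2023345    3.84089335
  82.83981394 -26.19671632] [0.50576428 0.13268996 0.29964906] [-1.79976894e+02 -1.62995816e-01  8.41530651e+01]
-0.18 [185.65101775 194.92240006]
-0.063 [307.14825823 195.40433976]
0 [372.59978777 195.66396451]
0.12 [497.3273883  196.15871799]
```

View pics/w1.png

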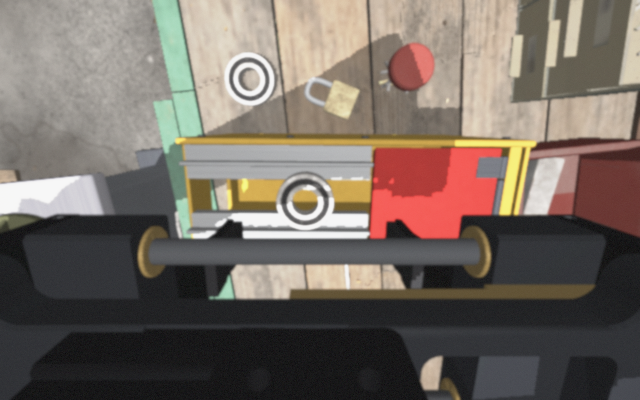

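The wrist view confirms the pose: the lip is at column 372, the slot is centred on row ~195, and the bearing is at (305,200) between the fingers. Next I descend to just above the rails.

```bash
python3 -m pendant '[{"tx":-0.05,"ty":0.06,"tz":0,"spin":0.1,"claw":0},{"tx":0,"ty":0,"tz":0.5,"spin":0,"claw":0},{"tx":0,"ty":0,"tz":0.5,"spin":0,"claw":0},{"tx":0,"ty":0,"tz":0.5,"spin":0,"claw":0},{"tx":0,"ty":0,"tz":0.45,"spin":0,"claw":0},{"tx":0,"ty":0,"tz":0,"spin":0,"claw":0},{"tx":0,"ty":0,"tz":0,"spin":0,"claw":0}]'
python3 - <<'E'
from h import *
from cell import env
o=env.get_obs();u=np.array([.994,-.109]);v=np.array([.109,.994]);d=o['tool_pos'][:2]-[.562,.1242]
print("along",d@u,"lat",d@v,o['tool_rot'])
im=cams.read_camera("wrist")[:,:,::-1];s=cams.read_camera("scene")[:,:,::-1]
cv2.imwrite("pics/w2.png",np.vstack([im[120:320,120:560],cv2.resize(s[140:240,200:420],None,fx=2,fy=2)]))
E
```

```text
time_s: 5.15
tool_pos: [0.5095, 0.1244, 0.203]
tool_rot: [179.9, 0.0, 83.3]
force: [-0.2, -0.2, 1.2]
grip_width: 0.0873
grasp_force: 0.0
along -0.052204551116244655 lat -0.005496375252996771 [1.79924275e+02 1.55451008e-02 8.32600389e+01]
```

View pics/w2.png

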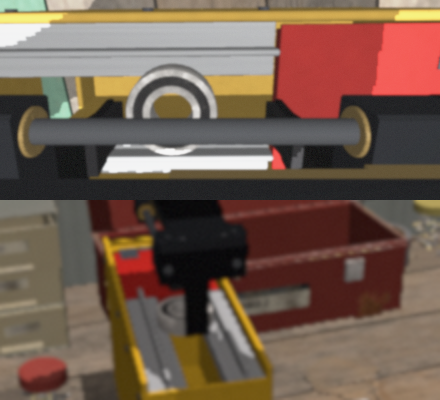

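The view shows the bearing between the fingers, with the rear finger right of the slot centre, which matches the computed 5.5 mm offset. I'll correct that first and then push.

```bash
python3 -m pendant '[{"tx":0.11,"ty":0,"tz":0,"spin":-0.12,"claw":0},{"tx":0,"ty":0,"tz":0,"spin":0,"claw":0},{"tx":0,"ty":0.18,"tz":0,"spin":0,"claw":0},{"tx":0,"ty":0.18,"tz":0,"spin":0,"claw":0},{"tx":0,"ty":0.18,"tz":0,"spin":0,"claw":0},{"tx":0,"ty":0.18,"tz":0,"spin":0,"claw":0},{"tx":0,"ty":0,"tz":0,"spin":0,"claw":0},{"tx":0,"ty":0,"tz":0,"spin":0,"claw":0}]'
python3 - <<'E'
from h import *
from cell import env
o=env.get_obs();u=np.array([.994,-.109]);v=np.array([.109,.994]);d=o['tool_pos'][:2]-[.562,.1242]
print("along",d@u,"lat",d@v,o['tool_rot'])
im=cams.read_camera("wrist")[:,:,::-1];s=cams.read_camera("scene")[:,:,::-1]
cv2.imwrite("pics/w3.png",np.vstack([im[120:320,120:560],cv2.resize(s[140:240,200:420],None,fx=2,fy=2)]))
E
```

```text
time_s: 6.25
tool_pos: [0.5454, 0.1268, 0.2019]
tool_rot: [180.0, 0.0, 83.9]
force: [0.3, 0.3, -0.0]
grip_width: 0.0873
grasp_force: 0.0
along -0.016832499719617505 lat 0.0007942117322229092 [1.79998194e+02 1.23799345e-02 8.38507375e+01]
```

View pics/w3.png

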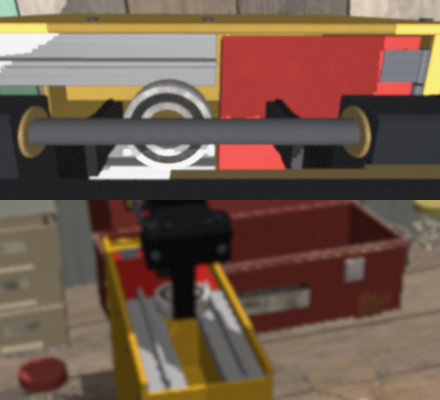

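The bearing's front edge (wrist-crop column ~212) is just short of the lip (~218), and the finger is centred. Next I press the flap.

```bash
python3 -m pendant '[{"tx":-0.01,"ty":-0.03,"tz":0,"spin":0,"claw":0},{"tx":0,"ty":0,"tz":0.21,"spin":0,"claw":0},{"tx":0,"ty":0,"tz":0.21,"spin":0,"claw":0},{"tx":0,"ty":0,"tz":0.21,"spin":0,"claw":0},{"tx":0,"ty":0,"tz":0.21,"spin":0,"claw":0},{"tx":0,"ty":0,"tz":0,"spin":0,"claw":0},{"tx":0,"ty":0,"tz":0,"spin":0,"claw":0},{"tx":0,"ty":0,"tz":0,"spin":0,"claw":0}]'
python3 - <<'E'
from h import *
from cell import env
o=env.get_obs();u=np.array([.994,-.109]);v=np.array([.109,.994]);d=o['tool_pos'][:2]-[.562,.1242]
print("along",d@u,"lat",d@v,o['tool_rot'])
im=cams.read_camera("wrist")[:,:,::-1];s=cams.read_camera("scene")[:,:,::-1]
cv2.imwrite("pics/w4.png",np.vstack([im[120:320,120:560],cv2.resize(s[140:240,200:420],None,fx=2,fy=2)]))
E
```

```text
time_s: 7.35
tool_pos: [0.5429, 0.1266, 0.1598]
tool_rot: [-179.9, 0.0, 83.9]
force: [-1.9, -0.3, 0.8]
grip_width: 0.0869
grasp_force: 1.2
along -0.019270693676488905 lat 0.00033668491880732245 [-1.79897130e+02  3.40964284e-02  8.38579637e+01]
```

View pics/w4.png

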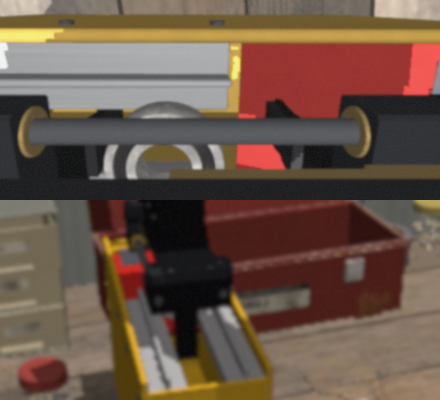

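The flap is open, with a gap visible past the lip, and the bearing is still on the rails. Next I push it off while holding the flap down.

```bash
python3 -m pendant '[{"tx":0,"ty":0.19,"tz":0,"spin":0,"claw":0},{"tx":0,"ty":0.19,"tz":0,"spin":0,"claw":0},{"tx":0,"ty":0.19,"tz":0,"spin":0,"claw":0},{"tx":0,"ty":0.19,"tz":0,"spin":0,"claw":0},{"tx":0,"ty":0,"tz":0,"spin":0,"claw":0},{"tx":0,"ty":0,"tz":0,"spin":0,"claw":0},{"tx":0,"ty":0,"tz":0,"spin":0,"claw":0}]'
python3 - <<'E'
from h import *
from cell import env
o=env.get_obs();u=np.array([.994,-.109]);v=np.array([.109,.994]);d=o['tool_pos'][:2]-[.562,.1242]
print("along",d@u,"lat",d@v,o['tool_rot'])
im=cams.read_camera("wrist")[:,:,::-1];s=cams.read_camera("scene")[:,:,::-1]
cv2.imwrite("pics/w5.png",np.vstack([im[120:320,120:560],cv2.resize(s[140:240,200:420],None,fx=2,fy=2)]))
E
```

```text
time_s: 8.32
tool_pos: [0.5819, 0.1227, 0.1605]
tool_rot: [179.9, -0.0, 83.9]
force: [-3.1, 1.1, 4.2]
grip_width: 0.0868
grasp_force: 2.2
along 0.019956615077966994 lat 0.0006733576422829883 [ 1.79927690e+02 -9.98816619e-03  8.38534546e+01]
```

View pics/w5.png

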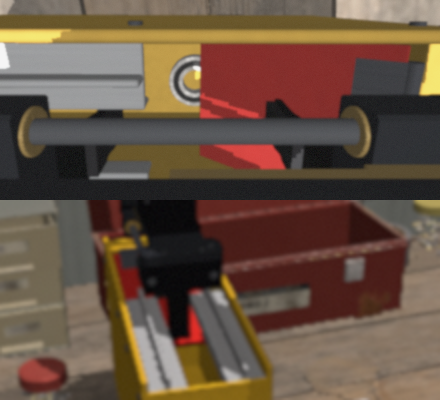

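The bearing has dropped: it shows small at crop (188,78), deep down on the box floor beside the flap edge. Next I raise the fingers straight up.

```bash
python3 -m pendant '[{"tx":0,"ty":-0.1,"tz":-0.2,"spin":0,"claw":0},{"tx":0,"ty":-0.1,"tz":-0.2,"spin":0,"claw":0},{"tx":0,"ty":0,"tz":-0.3,"spin":0,"claw":0},{"tx":0,"ty":0,"tz":-0.5,"spin":0,"claw":0},{"tx":0,"ty":0,"tz":-0.7,"spin":0,"claw":0},{"tx":0,"ty":0,"tz":-0.7,"spin":0,"claw":0},{"tx":0,"ty":-0.6,"tz":-0.6,"spin":0,"claw":0},{"tx":0,"ty":-0.6,"tz":0,"spin":0,"claw":0},{"tx":0,"ty":0,"tz":0,"spin":0,"claw":0},{"tx":0,"ty":0,"tz":0,"spin":0,"claw":0}]'
python3 - <<'E'
from h import *
im=cams.read_camera("wrist")[:,:,::-1];s=cams.read_camera("scene")[:,:,::-1]
cv2.imwrite("pics/w6.png",np.vstack([im[60:320,120:600],cv2.resize(s[140:320,180:420],None,fx=2,fy=1.5)]))
E
```

```text
time_s: 9.68
tool_pos: [0.5127, 0.1291, 0.3204]
tool_rot: [179.9, 0.0, 83.8]
force: [0.5, -1.4, -0.1]
grip_width: 0.0868
grasp_force: 0.0
```

View pics/w6.png

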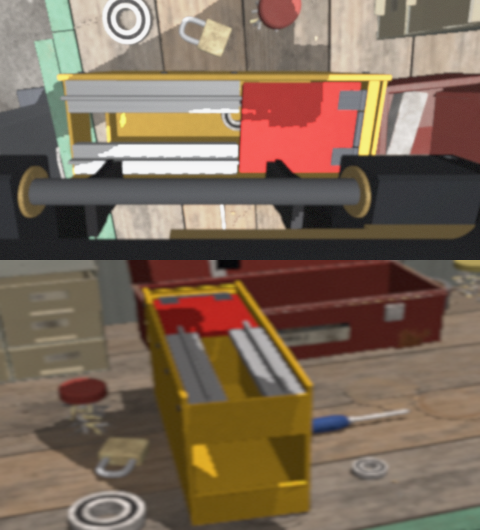

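The flap is shut and the rails are empty. The bearing lies on the floor under the flap's edge, at crop (232,118). The padlock, jar and screwdriver are where they were, and the gripper is clear, so I hand in.

```bash
python3 -c "
from cell import env;print(env.sign_off())"
```

```text
the job is handed in; nothing more can be done
None
```

The bearing was pushed off the rails and dropped into the scrap box, the flap has sprung shut, the things around the box were left where they were, and the job was handed in at about 10 s of the 32 s allowed; the sign-off call returned no verdict.

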